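Run a batch of test pieces through a bench marking machine with a drop guard

TASK

Mark the wooden test pieces: lift the machine's drop guard and hook its slotted bar into the notch so that it stays up by itself, lay every test piece flat in a bay of its own in the pulled-out tray (lengthwise along the bay, any bay), push the tray fully in and, with the tray home, take the bar out of the notch and let the guard all the way down. With the guard down press the start button fully and let it come up again, then hook the guard up once more and pull the tray right out, leaving the pieces flat in their bays. Never press start with the guard raised, and leave the marker pen and the collet nut where they are.

Things in the scene. Friction and masses are not known exactly. Their poses are not given: they have to be found in the camera images.
- piece0_mid (a point): centre (half-way up) of one of two or three identical wooden test pieces, a flat milled block 45 x 120 x 21 mm lying flat (None when this one is absent). Its x axis runs across the 45 mm width, y along the 120 mm length, z up; grasp it across the 45 mm width.
- piece1_mid (a point): centre (half-way up) of one of two or three identical wooden test pieces, a flat milled block 45 x 120 x 21 mm lying flat (None when this one is absent). Its x axis runs across the 45 mm width, y along the 120 mm length, z up; grasp it across the 45 mm width.
- piece2_mid (a point): centre (half-way up) of one of two or three identical wooden test pieces, a flat milled block 45 x 120 x 21 mm lying flat (None when this one is absent). Its x axis runs across the 45 mm width, y along the 120 mm length, z up; grasp it across the 45 mm width.
- bay0 (a point): floor centre of the tray's left bay (seen from the robot); moves with the tray. Bays are 60 mm wide, 132 mm long, 74 mm apart, parted by ribs 14 mm wide and 5 mm high; side rims 5 mm, front and back rims 8 mm above the floor, which is 18.5 mm above the table. x: away from the robot, into the machine, along the bay; y: left across the bays; z up.
- bay1 (a point): floor centre of the tray's middle bay (seen from the robot); moves with the tray. Bays are 60 mm wide, 132 mm long, 74 mm apart, parted by ribs 14 mm wide and 5 mm high; side rims 5 mm, front and back rims 8 mm above the floor, which is 18.5 mm above the table. x: away from the robot, into the machine, along the bay; y: left across the bays; z up.
- bay2 (a point): floor centre of the tray's right bay (seen from the robot); moves with the tray. Bays are 60 mm wide, 132 mm long, 74 mm apart, parted by ribs 14 mm wide and 5 mm high; side rims 5 mm, front and back rims 8 mm above the floor, which is 18.5 mm above the table. x: away from the robot, into the machine, along the bay; y: left across the bays; z up.
- tray_knob (a point): centre of the grip of the tray's pull knob: an upright black post 16 mm in diameter and 40 mm high (this point 15 mm below its top), on a 30 mm wide tongue that stands out in front of the tray, 175 mm towards the robot from the tray's centre. Axes as for the bays.
- tray (a joint): how far the tray is pushed in (m): 0 = right out, in front of the guard; 0.18 = fully in (end stop), inside the housing behind the guard. It slides along the machine's x axis and stays where it is left (friction about 1 to 2 N). It starts pulled out, not always to the end.
- guard (a joint): height of the drop guard above its lowest position (m): 0 down, 0.118 upper stop, 0.080 when hooked up. A clear panel 232 mm wide in a steel frame that slides straight up in front of the housing's opening; about 0.5 kg with its bar, sinks back, damped, when let go. Its lower edge is 24 mm above the table when down.
- bar (a joint): lean of the slotted hold-up bar (rad): 0 upright, 0.65 leaning towards the robot on its stop, where its weight keeps it. A 38 mm wide slotted strip hinged on the guard's front about a level axis across the machine; the hinge lies straight below the notch, 80 mm + guard above the table. The cross rod is 75 mm and the knob 125 mm from the hinge.
- bar_knob (a point): centre of the black knob at the top of the hold-up bar: a disc 30 mm in diameter and 18 mm thick, its axis level and across the machine, so that from above it is pinched on its two flat faces (across the machine, along the machine's y) and can pivot between the fingers as the bar swings. Lift the guard by it.
- bar_rod (a point): centre of the cross rod (8 mm diameter, along the machine's y) at the upper end of the bar's slot. This rod drops into the notch.
- catch_notch (a point): middle of the notch floor in the fixed catch, an 8 mm wide arm that enters the bar's slot. x: into the machine, away from the robot; y: left across it. Notch 23 mm long; its nose (robot's side) is 9 mm high, tip 19 mm from here. Hook: guard past 0.095, bar upright so the rod passes over the nose, lower to 0.080. Unhook: guard to 0.1, lean over 0.4, lower.
- start_top (a point): top centre of the start button: a round grey spring button 32 mm in diameter in a black collar on a grey box 74 x 74 x 40 mm standing on the table. It moves down with the button.
- start (a joint): travel of the start button (m): 0 = up, 0.006 = fully down (about 5 N); it springs back up.
- pen: marker pen, 16 x 135 x 17 mm, lying on the table; origin under its middle. Not part of the job; leave it alone.
- collet: small steel collet nut, 22 x 25 x 26 mm, standing on the table; origin under its middle. Not part of the job; leave it alone.

How it is judged (in metres and radians):
On the way, in this order (a step that is already met when the one before it is completed fails the run):
1. the guard is raised and hooked by its bar in the notch (value of joint guard between 0.074 and 0.086 m and value of joint bar below 0.2 rad), for 0.5 s.
2. every test piece lies flat in a bay of its own and the tray is fully in, the guard still hooked up (all of step 1 and (horizontal distance between piece0_mid and bay0 below 0.015 m or horizontal distance between piece0_mid and bay1 below 0.015 m or horizontal distance between piece0_mid and bay2 below 0.015 m) and z of piece0_mid in the frame of bay0 between 0.0075 and 0.0135 m and angle between the y axis of each of piece0_mid, piece1_mid, piece2_mid and the x axis of bay0, either way round below 0.17 rad and angle between each of piece0_mid, piece1_mid, piece2_mid's own z axis and vertical below 0.06 rad and (horizontal distance between piece1_mid and bay0 below 0.015 m or horizontal distance between piece1_mid and bay1 below 0.015 m or horizontal distance between piece1_mid and bay2 below 0.015 m) and z of piece1_mid in the frame of bay0 between 0.0075 and 0.0135 m and (horizontal distance between piece2_mid and bay0 below 0.015 m or horizontal distance between piece2_mid and bay1 below 0.015 m or horizontal distance between piece2_mid and bay2 below 0.015 m) and z of piece2_mid in the frame of bay0 between 0.0075 and 0.0135 m and value of joint tray above 0.174 m), for 0.2 s.
3. the guard is all the way down with the tray in (value of joint guard below 0.006 m and value of joint tray above 0.174 m), for 0.2 s.
4. the start button is fully down, with guard down and tray in (all of step 3 and value of joint start above 0.0052 m).
5. the start button is up again (value of joint guard below 0.006 m and value of joint start below 0.001 m), for 0.1 s.
6. the guard is hooked up again (all of step 1), for 0.5 s.
At the end, for the whole second after the job is handed in: Guard hooked in the notch (0.074 to 0.086 m, bar lean under 0.2 rad), tray within 15 mm of right out, every piece flat in a bay (centre within 15 mm of the bay's, height within 3 mm, lengthwise within 0.17 rad, tilt under 0.06 rad), start button up (all of step 6 and (horizontal distance between piece0_mid and bay0 below 0.015 m or horizontal distance between piece0_mid and bay1 below 0.015 m or horizontal distance between piece0_mid and bay2 below 0.015 m) and z of piece0_mid in the frame of bay0 between 0.0075 and 0.0135 m and angle between the y axis of each of piece0_mid, piece1_mid, piece2_mid and the x axis of bay0, either way round below 0.17 rad and angle between each of piece0_mid, piece1_mid, piece2_mid's own z axis and vertical below 0.06 rad and (horizontal distance between piece1_mid and bay0 below 0.015 m or horizontal distance between piece1_mid and bay1 below 0.015 m or horizontal distance between piece1_mid and bay2 below 0.015 m) and z of piece1_mid in the frame of bay0 between 0.0075 and 0.0135 m and (horizontal distance between piece2_mid and bay0 below 0.015 m or horizontal distance between piece2_mid and bay1 below 0.015 m or horizontal distance between piece2_mid and bay2 below 0.015 m) and z of piece2_mid in the frame of bay0 between 0.0075 and 0.0135 m and value of joint tray below 0.015 m and value of joint start below 0.001 m); the robot touches nothing.
It fails at once if the start button is pressed while the guard is raised (value of joint start above 0.003 m and value of joint guard above 0.015 m).
It fails at once if the marker pen or the collet nut is moved more than 25 mm (distance of any of pen, collet from where it was at the start of the episode above 0.025 m).
Of piece0, piece1, piece2 only 2 to 3 are there at a start; the rules pass over those that are not, and their reading is None.
At some moment in a run one of piece0, piece1, piece2 may be knocked a few centimetres aside while the robot is not near it.
Once in a run the grip may slacken for a moment while it holds something.
It also fails if it takes over 210 s, if anything falls off the work surface, if the arm or the gripper's body presses on something with over 40 N, if the wrist force passes 120 N, or if a joint passes its speed limit or range.

ROBOT

A 6-joint arm with a two-finger parallel gripper is mounted at the origin on a cart in front of the work surface, level with it; the furniture and walls round the work are solid. World frame = base frame: x ahead of the robot, y to its left, z up, the work surface at z = 0. Lengths are in m, angles in degrees, forces in N, time in s.
With the tool pointing down it reaches from about 0.275 to 0.775 m from the base axis. Payload 14.6 kg.
Tool frame: the origin (TCP) lies on the centre line of the jaws, within the pads' length; the fingertips stand 11 mm ahead of it and the grasp point (between the pads) lies 8 mm behind it (env.nose_length is the distance from the TCP to the fingertips, in m); z points along the fingers, y is the line along which they close (so a half turn about z gives the same grasp; the last joint's range is limited). The gripper opens to 85 mm and grips with 20 to 120 N. Pads are 22 mm wide; open, the fingers measure 114 mm over their backs; the gripper's body (76 mm by 85 mm) begins 54 mm behind the grasp point. The pads swing forward as they close: fully open they stand 13 mm farther back than shut.
Start: joints at [62.607, 15.075, -2.767, 72.158, 0, 81.102], TCP at [0.167, 0.498, 0.242] pointing down, gripper open.
Joint ranges: [-151.79, 151.79], [-50.71, 97.33], [-67.44, 78.34], [-121.81, 120.89], [-77.56, 73.72], [-180, 180]. Speed limits (degrees/s): [108.29, 108.29, 147.25, 159.86, 180, 180].

INTERFACE

Orientations are given as [roll, pitch, yaw] about the fixed x, y, z axes, in that order (R = Rz(yaw) Ry(pitch) Rx(roll)).
In Python, from station import env, eyes, ticket gives the robot as it stands. The module is installed in compiled form; this text tells all that it offers.
- The arm moves only by the tool jog_arm, never from a script. Its argument "increments" is one flat list of numbers, 5 for each row, row after row: the finger opening in mm, from 0 to 85.4, then the shift along the tool's x, y, z in mm, then the turn about the tool's z in rad. In form: [jaw, dx, dy, dz, roll, jaw, dx, dy, dz, roll, ...]. A call has 1 to 20 rows; each row shifts and turns the commanded pose from where the row before left it, along the tool's axes as they then stand; what a row does not reach is not made up. A row lasts 1/8 s, in which the tool goes at most 62.5 mm and 10.7 degrees, less where a joint would pass 70% of its speed; a pose out of reach is approached as far as the arm can. A call is refused whole if a number of a shift passes 62.5 or a number of a turn 0.188, either way. A call with a gripper value outside its range is refused whole. The fingers move at their own pace and stop on an object; the grip force is fixed at half the most. Time passes only in rows, so rows that do not move let the fingers close. It gives the time, the measured TCP pose, the force, the opening and the grip force at its end, in the units of the state.
- env.read_state(): the state, without advancing time (a new reading comes with each control period).
- eyes.get_image(name): name is "scene" or "top" or "wrist"; returns a dict with "image" (420x560x3 uint8, blue, green, red), "depth" (420x560 float32, m along the optical axis (not along the pixel's ray), 0 where there is no reading), "K" (3x3 intrinsics, pixels), "origin" and "orientation" of the camera in the world. Camera axes: x right, y down, z forward; pixel columns grow to the right and rows downward; lengths in m; the calibration is good to about 2 mm. A picture is of the moment at which its call begins.
- ticket.finish_job(): hands the job in; it is judged then, once.
The state is a dict: "clock": time; "qpos": joint angles; "joint_velocities": joint speeds; "effort": joint torques, N m; "tcp_pos": TCP position; "tool_rot": TCP orientation; "force": force on the tool from outside, world axes, zero at the start; "moment": the same for the moment, N m; "grip_width": finger opening in m; "grip_force": force on a finger pad.
Only numpy, scipy, OpenCV 4.12 (cv2) and the standard library are available. Lean on these libraries where they do the work, as an engineer would, in place of code of your own. Each camera call takes 0.05 s, during which the arm holds its last target. There are 200 camera calls.

## Working session

There is one attempt and no reset: what is moved stays moved. The work goes in short steps, Python scripts to look and compute and a tool call to move; the robot and the scene stay as the last step left them, time stands still between calls to the robot, and variables do not carry over. Pictures are saved under pics/ and viewed, at most 14 in all, crops included, and the job is handed in when it is done.

Besides the shell and the picture viewer there is one more tool, called after ">>>" as name(argument=value, ...) on one line, values as JSON. jog_arm: Moves the arm, as the interface text tells. Its arguments: {"type":"object","properties":{"increments":{"type":"array","items":{"type":"number"}}},"required":["increments"]}

```bash
mkdir -p pics
cat > h.py <<'E'
import numpy as np,cv2
from station import env,eyes,ticket
from scipy.spatial.transform import Rotation as R
def snap(n,f=None):
    d=eyes.get_image(n)
    if f: cv2.imwrite('pics/'+f,d['image'])
    o=d['orientation']; o=np.array(o)
    d['R']=o if o.shape==(3,3) else R.from_euler('xyz',o,degrees=True).as_matrix()
    return d
def pt(d,u,v,z=None):
    K=d['K'];r=np.array([(u-K[0,2])/K[0,0],(v-K[1,2])/K[1,1],1.])
    o=np.array(d['origin'])
    if z is not None:
        w=d['R']@r; return o+w*(z-o[2])/w[2]
    v0,u0=int(round(v)),int(round(u)); p=d['depth'][v0-1:v0+2,u0-1:u0+2]
    return o+d['R']@(r*np.median(p[p>0]))
def cloud(d):
    K=d['K'];h,w=d['depth'].shape;u,v=np.meshgrid(range(w),range(h))
    z=d['depth'];P=np.stack([(u-K[0,2])/K[0,0]*z,(v-K[1,2])/K[1,1]*z,z],-1)
    return P@d['R'].T+np.array(d['origin'])
E
python3 - <<'E'
from h import *
import pickle
for n in('top','scene'):
    d=snap(n,n+'0.png'); pickle.dump(d,open(n+'0.pkl','wb')); print(d['origin'],d['orientation'])
print(env.read_state())
E
```

```text
[0.36078701 0.00685047 1.2616588 ] [-170.58068375   -1.00184521  -89.92002639]
[0.72693358 1.09401169 1.00825493] [-127.86659471    0.85508954  169.55717409]
{'clock': 0.1, 'qpos': array([ 6.26084302e+01,  1.50974826e+01, -2.79791198e+00,  7.21590312e+01,
       -2.05732660e-03,  8.11014254e+01]), 'joint_velocities': array([ 0.07877782,  0.03938209,  0.1527642 , -0.05404945,  0.05511017,
        0.02622502]), 'effort': array([ 3.15236481e-03, -6.38577175e+01,  3.85063004e+01,  9.97890806e-03,
       -1.62061710e-04, -1.93790072e-05]), 'tcp_pos': array([0.16643945, 0.49768371, 0.2418748 ]), 'tool_rot': array([-1.79945911e+02, -6.38632858e-03,  1.61507003e+02]), 'force': array([-0.36735339, -0.1303511 ,  0.03859163]), 'moment': array([-0.02442344,  0.01063711,  0.00728153]), 'grip_force': 0.0, 'grip_width': 0.08564096096375358}
```

View pics/top0.png

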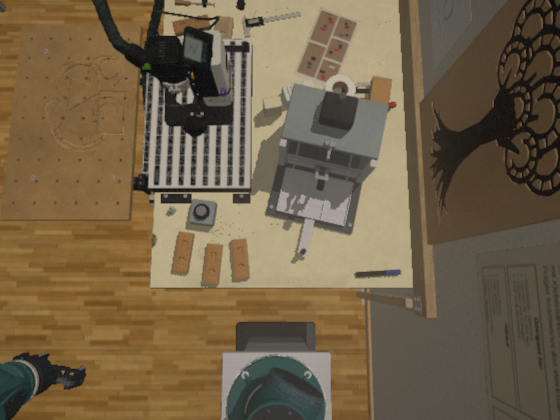

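View pics/scene0.png

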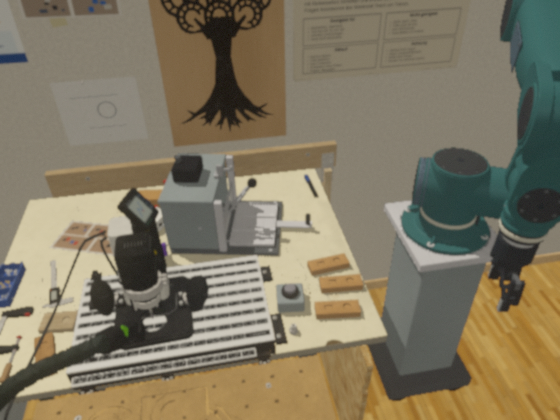

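The top view shows three pieces at about (183,253), (213,264) and (240,259), the button at (202,212), the collet at (170,210) and the pen at (378,273). The machine is slightly rotated, with its tray knob near (302,254). I'll enlarge that area.

Run:
```python
import cv2
a=cv2.imread('pics/top0.png')
cv2.imwrite('pics/c1.png',cv2.resize(a[135:275,260:395],None,fx=4.2,fy=4.2,interpolation=cv2.INTER_CUBIC))
cv2.imwrite('pics/c2.png',cv2.resize(a[195:295,150:260],None,fx=5,fy=5,interpolation=cv2.INTER_CUBIC))
```

```text
(no output)
```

View pics/c1.png

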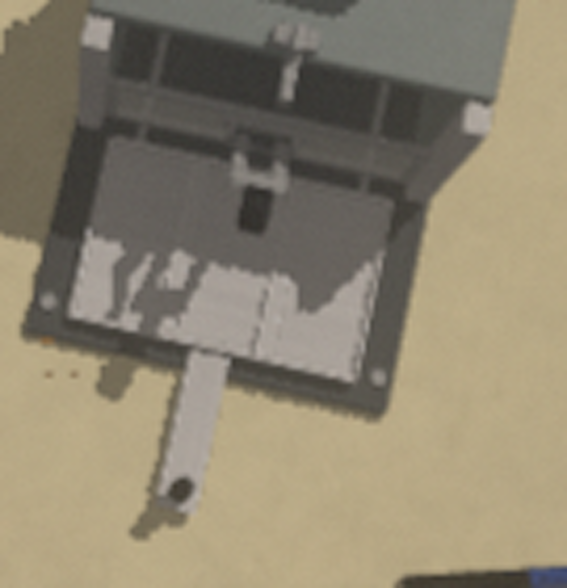

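View pics/c2.png

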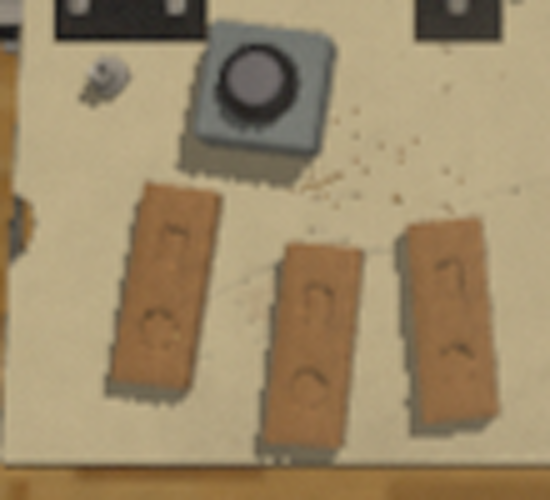

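Run:
```python
from h import *
import pickle
d=pickle.load(open('top0.pkl','rb'))
c1=lambda x,y:(260+x/4.2-.4,135+y/4.2-.4)
c2=lambda x,y:(150+x/5-.4,195+y/5-.4)
np.set_printoptions(precision=4,suppress=True)
for n,c in dict(A=[(147,183),(222,193),(187,393),(110,383)],B=[(287,243),(363,248),(342,450),(262,440)],C=[(407,223),(482,217),(497,412),(420,427)]).items():
    p=np.array([pt(d,*c2(*q),.021) for q in c]); e=p[0]+p[1]-p[2]-p[3]
    print(n,p.mean(0),'yaw',np.degrees(np.arctan2(e[1],e[0])),np.linalg.norm(e)/2)
print('btn',pt(d,*c2(258,82)),'collet',pt(d,*c2(108,75)))
for n,q in dict(knob=(180,489),barknob=(255,208),rodL=(237,178),rodR=(285,185),catch=(290,75),fl=(70,318),fr=(357,380),bl=(25,335),br=(385,412),postL=(98,33),postR=(477,118),tong=(208,358)).items(): print(n,pt(d,*c1(*q)))
```

```text
A [0.4409 0.28   0.021 ] yaw -7.933693906998386 0.12087072277511192
B [0.407 0.191 0.021] yaw -4.977743150578449 0.11891130570801428
C [0.4223 0.109  0.021 ] yaw 5.048046468541048 0.11949602607457309
btn [0.5592 0.2221 0.062 ] collet [0.5698 0.3206 0.0217]
knob [ 0.4424 -0.0766  0.0572]
barknob [ 0.6117 -0.1162  0.1929]
rodL [ 0.6422 -0.1095  0.1494]
rodR [ 0.6389 -0.1421  0.1442]
catch [ 0.6877 -0.1349  0.2306]
fl [0.5701 0.0003 0.0146]
fr [ 0.5248 -0.2092  0.017 ]
bl [0.5595 0.0335 0.0009]
br [ 0.5024 -0.2308  0.0076]
postL [ 0.7256 -0.0161  0.197 ]
postR [ 0.6704 -0.2589  0.1976]
tong [ 0.5402 -0.1003  0.0195]
```

```bash
cat >> h.py <<'E'
PSI=167.6
mx=np.array([.9767,-.2147,0]);my=np.array([.2147,.9767,0])
def go(p,psi=PSI,base=None,basepsi=None):
    """tool-frame shift (mm) after first turning to psi; returns shift, roll(rad)"""
    s=env.read_state(); b=np.array(s['tcp_pos'] if base is None else base)
    c=s['tool_rot'][2] if basepsi is None else basepsi
    t=np.radians(psi); M=np.array([[np.cos(t),np.sin(t),0],[np.sin(t),-np.cos(t),0],[0,0,-1]])
    dp=(psi-c+180)%360-180
    return np.round(M@(np.array(p)-b)*1000,1), round(-np.radians(dp),3)
E
python3 - <<'E'
from h import *
print(go([.611,-.119,.26]),go([.611,-.119,.1715]))
d=__import__('pickle').load(open('top0.pkl','rb'));P=cloud(d)
for x in(.72,.76,.8,.84): 
  for y in (-.2,-.14,-.08):
    m=np.hypot(P[...,0]-x,P[...,1]-y)<.012; print(x,y,P[m][:,2].max().round(3) if m.any() else None)
E
```

```text
(array([-566.6, -506.8,  -18.1]), np.float64(-0.106)) (array([-566.6, -506.8,   70.4]), np.float64(-0.106))
0.72 -0.2 0.21
0.72 -0.14 0.244
0.72 -0.08 0.21
0.76 -0.2 0.256
0.76 -0.14 0.256
0.76 -0.08 0.208
0.8 -0.2 0.259
0.8 -0.14 0.259
0.8 -0.08 0.21
0.84 -0.2 0.255
0.84 -0.14 0.258
0.84 -0.08 0.208
```

>>> jog_arm(increments=[85,0,0,-10,-0.053,85,-20,-18,-8,-0.053,85,-39,-35,0,0,85,-39,-35,0,0,85,-39,-35,0,0,85,-39,-35,0,0,85,-39,-35,0,0,85,-39,-35,0,0,85,-39,-35,0,0,85,-39,-35,0,0,85,-39,-35,0,0,85,-39,-35,0,0,85,-39,-35,0,0,85,-39,-35,0,0,85,-39,-35,0,0,85,-39,-35,0,0,85,0,0,0,0,85,0,0,0,0])

```text
clock: 2.35
tcp_pos: [0.6085, -0.1205, 0.2599]
tool_rot: [180.0, -0.1, 167.6]
force: [-0.9, 1.0, 0.1]
grip_width: 0.0848
grip_force: 0.0
```

Run:
```python
from h import *
print(go([.611,-.119,.1715]),env.read_state()['tcp_pos'],env.read_state()['tool_rot'])
import pickle
d=snap('wrist','w1.png');pickle.dump(d,open('w1.pkl','wb'))
```

```text
(array([-2.1,  2. , 88.4]), np.float64(-0.001)) [ 0.60847097 -0.12050112  0.25991974] [ 1.79985211e+02 -5.57691480e-02  1.67563407e+02]
```

View pics/w1.png

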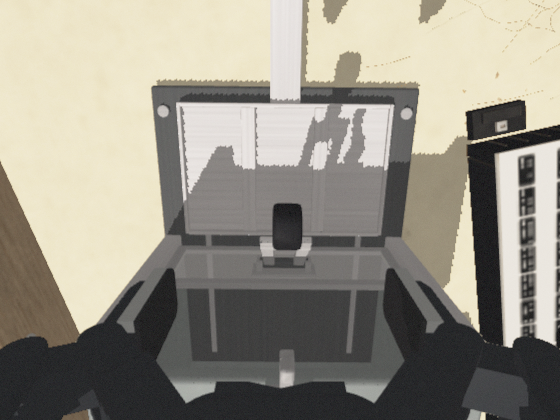

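The wrist view is square to the machine. The bar knob is at (287,226), the tray's front corners at (178,103) and (393,103), the ribs at x≈248 and 317, and the catch at (287,365).

Run:
```python
from h import *
import pickle
np.set_printoptions(precision=4,suppress=True)
d=pickle.load(open('w1.pkl','rb'))
for n,q in dict(knobc=(287,226),knobL=(275,226),knobR=(300,226),catch=(287,360)).items(): print(n,pt(d,*q))
for n,q in dict(fr=(178,103),fl=(393,103),br=(188,235),bl=(384,235)).items(): print(n,pt(d,*q,.024),pt(d,*q))
for n,q in dict(rib1a=(241,160),rib1b=(255,160),rib2a=(313,160),rib2b=(322,160)).items(): print(n,pt(d,*q,.0235))
```

```text
knobc [ 0.6088 -0.1169  0.1929]
knobL [ 0.6075 -0.1238  0.1924]
knobR [ 0.6107 -0.1094  0.1923]
catch [ 0.6695 -0.1307  0.2318]
fr [ 0.5237 -0.205   0.024 ] [ 0.5237 -0.2049  0.0242]
fl [0.5695 0.0017 0.024 ] [0.5707 0.0051 0.0122]
br [ 0.6605 -0.2362  0.024 ] [ 0.6647 -0.2405  0.0121]
bl [ 0.7072 -0.0253  0.024 ] [ 0.7129 -0.0227  0.012 ]
rib1a [ 0.5922 -0.1586  0.0235]
rib1b [ 0.5953 -0.1444  0.0235]
rib2a [ 0.6083 -0.0859  0.0235]
rib2b [ 0.6103 -0.0768  0.0235]
```

>>> jog_arm(increments=[85,-1.3,3.4,22,0,60,0,0,22,0,50,0,0,22,0,50,0,0,18,0,50,0,0,0,0,10,0,0,0,0,10,0,0,0,0,10,0,0,0,0,10,0,0,0,0,10,0,0,0,0,10,0,0,0,0])

```text
clock: 3.78
tcp_pos: [0.6112, -0.117, 0.1776]
tool_rot: [179.9, 0.1, 167.6]
force: [-1.5, 6.6, 7.7]
grip_width: 0.0172
grip_force: 58.6
```

>>> jog_arm(increments=[10,0,0,-8,0,10,0,0,-12,0,10,0,0,-12,0,10,0,0,-12,0,10,0,0,-12,0,10,0,0,-12,0,10,0,0,-12,0,10,0,0,-12,0,10,0,0,-10,0,10,0,0,-5,0,10,0,0,0,0,10,0,0,0,0])

```text
clock: 5.28
tcp_pos: [0.6113, -0.117, 0.2836]
tool_rot: [179.9, 0.1, 167.6]
force: [4.1, 4.5, -4.1]
grip_width: 0.0169
grip_force: 59.0
```

Run:
```python
from h import *
d=snap('scene')
cv2.imwrite('pics/s1.png',cv2.resize(d['image'][130:270,150:330],None,fx=4,fy=4,interpolation=cv2.INTER_CUBIC))
d=snap('scene')
```

```text
(no output)
```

View pics/s1.png

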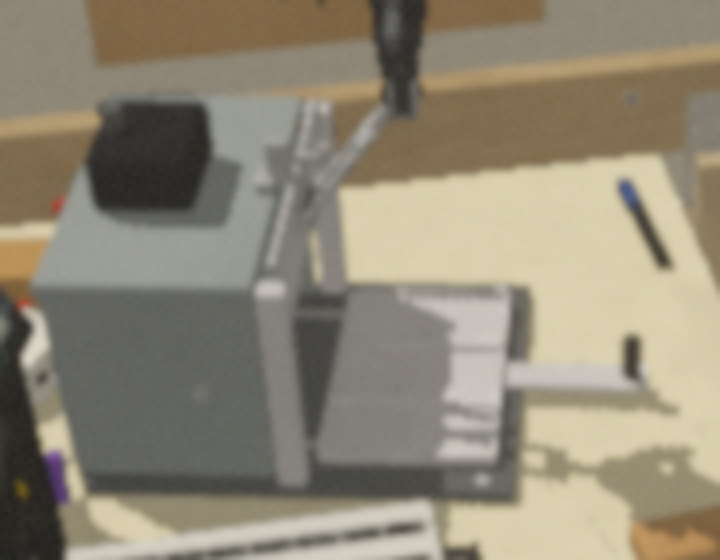

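The guard is raised by about 0.106 with the bar still leaning, and the knob is in the grip. Next I swing the bar upright along its arc, then lower it.

>>> jog_arm(increments=[10,-6.5,0,-4.7,0,10,-7,0,-4.3,0,10,-7.2,0,-3.8,0,10,-7.4,0,-3.3,0,10,-7.6,0,-2.8,0,10,-7.8,0,-2.4,0,10,-8,0,-1.8,0,10,-8,0,-1.4,0,10,-8,0,-0.7,0,10,-7.5,0,-0.3,0,10,0,0,0,0,10,0,0,0,0])

```text
clock: 6.88
tcp_pos: [0.6839, -0.1336, 0.3087]
tool_rot: [180.0, -0.0, 167.6]
force: [-1.6, 4.1, -4.5]
grip_width: 0.0167
grip_force: 60.9
```

>>> jog_arm(increments=[10,0,0,6,0,10,0,0,6,0,10,0,0,6,0,10,0,0,5,0,10,0,0,3,0,10,0,0,1,0,10,0,0,0,0])

```text
clock: 7.75
tcp_pos: [0.684, -0.1337, 0.2837]
tool_rot: [180.0, 0.2, 167.6]
force: [-5.2, 6.1, 10.9]
grip_width: 0.0167
grip_force: 63.3
```

>>> jog_arm(increments=[40,0,0,0,0,40,0,0,0,0,40,0,0,0,0,40,0,0,0,0,40,0,0,-15,0,60,0,0,-30,0,85,10,0,-30,0,85,40,0,0,0,85,40,0,0,0,85,40,0,0,0,85,40,20,0,0,85,20,40,0,0,85,20,40,0,0,85,0,0,0,0])

```text
clock: 9.5
tcp_pos: [0.4997, 0.011, 0.3574]
tool_rot: [180.0, 0.1, 167.7]
force: [-0.4, -0.2, 0.3]
grip_width: 0.0851
grip_force: 0.0
```

Run:
```python
from h import *
import pickle
d=snap('top','t2.png'); pickle.dump(d,open('t2.pkl','wb'))
np.set_printoptions(precision=4,suppress=True)
P=cloud(d); m=(abs(P[...,0]-.685)<.03)&(abs(P[...,1]+.134)<.012)&(P[...,2]>.27); print(P[m].max(0),P[m].mean(0),m.sum())
a=d['image']
cv2.imwrite('pics/c3.png',cv2.resize(a[130:295,150:390],None,fx=3.3,fy=3.3,interpolation=cv2.INTER_CUBIC))
```

```text
[ 0.6902 -0.1226  0.3029] [ 0.6746 -0.1318  0.2952] 89
```

View pics/c3.png

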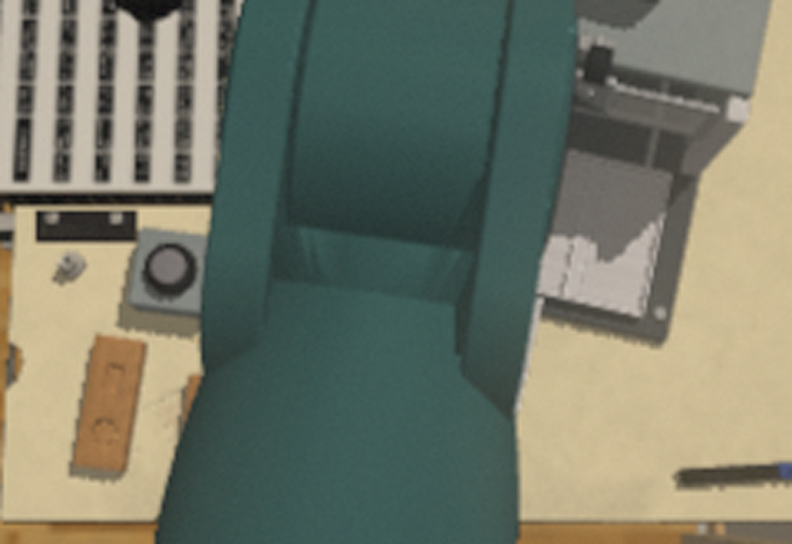

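Guard is hooked: the knob is upright and its top is at z≈0.30. I'll move above the pieces and detect them by colour and cloud.

>>> jog_arm(increments=[85,0,0,0,-0.108,85,0,0,0,-0.108,85,0,45,0,0,85,0,45,0,0,85,0,45,0,0,85,0,45,0,0,85,0,0,0,0])

```text
clock: 10.42
tcp_pos: [0.5012, 0.1904, 0.3562]
tool_rot: [-180.0, -0.0, -179.9]
force: [0.1, 0.1, 0.5]
grip_width: 0.0851
grip_force: 0.0
```

```bash
cat >> h.py <<'E'
def find(d,zlo=.012,zhi=.05):
    """wooden pieces: list of (centre xy, yaw deg mod 180, w, l, median z)"""
    P=cloud(d);h=cv2.cvtColor(d['image'],cv2.COLOR_BGR2HSV)
    m=((h[...,0]>5)&(h[...,0]<19)&(h[...,1]>85)&(P[...,2]>zlo)&(P[...,2]<zhi)&(P[...,0]>.3)).astype(np.uint8)
    m=cv2.morphologyEx(m,cv2.MORPH_OPEN,np.ones((3,3)))
    n,L,s,_=cv2.connectedComponentsWithStats(m);r=[]
    for i in range(1,n):
        if s[i,4]<300: continue
        q=P[L==i]; z=np.median(q[:,2]); q=q[abs(q[:,2]-z)<.006]
        (c,sz,a)=cv2.minAreaRect((q[:,:2]*1000).astype(np.float32))
        if sz[0]<sz[1]: a+=90; sz=sz[::-1]
        r.append((np.round(np.array(c)/1000,4),round((a+90)%180-90,1),round(sz[1]),round(sz[0]),round(z,4)))
    return r
E
python3 - <<'E'
from h import *
d=snap('wrist','w2.png')
print(env.read_state()['tcp_pos'])
for r in find(d): print(r)
E
```

```text
[0.50120148 0.18910642 0.35630534]
(array([0.4079, 0.1919]), -4.7, 44, 120, np.float64(0.0204))
(array([0.4229, 0.1091]), 5.9, 45, 120, np.float64(0.0204))
(array([0.4433, 0.2811]), -7.1, 45, 119, np.float64(0.0204))
(array([0.6611, 0.5193]), 0.2, 164, 251, np.float64(0.0485))
```

View pics/w2.png

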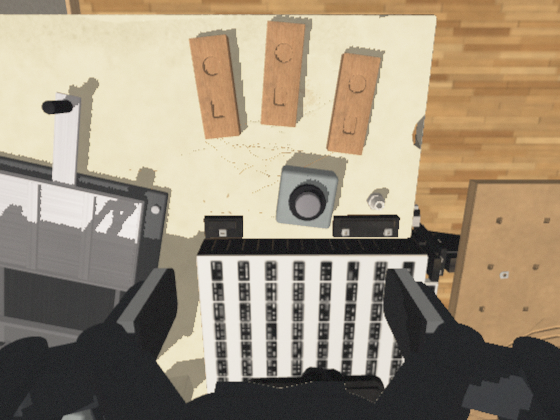

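The wrist view shows the three pieces at (216,87), (284,74) and (354,103), with the button at (307,203). Detection agrees with the top view. I'll pick piece C first.

Run:
```python
from h import *
b=[.5012,.1898,.3562]
print(go([.4226,.109,.018],185.5,b,180))
print(go([.5966,-.187,.0375],167.6,[.4226,.109,.13],185.5), 'knobdir')
```

```text
(array([ 86. , -72.9, 338.2]), np.float64(-0.096))
(array([-233.5, -251.7,   92.5]), np.float64(0.312)) knobdir
```

>>> jog_arm(increments=[85,0,0,20,-0.096,75,20,-18,40,0,75,22,-18,40,0,70,22,-18,40,0,65,22,-19,40,0,65,0,0,40,0,65,0,0,40,0,65,0,0,40,0,65,0,0,25,0,65,0,0,13,0,65,0,0,0,0,30,0,0,0,0,30,0,0,0,0,30,0,0,0,0,30,0,0,0,0,30,0,0,0,0,30,0,0,0,0])

```text
clock: 12.6
tcp_pos: [0.4226, 0.1076, 0.0198]
tool_rot: [-179.9, 0.1, -174.6]
force: [-2.4, -4.3, 8.2]
grip_width: 0.0433
grip_force: 60.5
```

>>> jog_arm(increments=[30,0,0,-20,0,30,0,0,-40,0,30,0,0,-50,0,30,0,0,0,0.156,30,0,0,0,0.156,30,-18,-20,0,0,30,-27,-29,0,0,30,-27,-29,0,0,30,-27,-29,0,0,30,-27,-29,0,0,30,-27,-29,0,0,30,-27,-29,0,0,30,-27,-29,0,0,30,-20,-23,0,0,30,0,0,0,0,30,0,0,0,0])

```text
clock: 14.6
tcp_pos: [0.5904, -0.1806, 0.1291]
tool_rot: [180.0, -0.0, 167.6]
force: [-0.2, -0.9, -1.0]
grip_width: 0.0434
grip_force: 61.9
```

Run:
```python
from h import *
print(go([.5966,-.187,.0388]),env.read_state()['tcp_pos'])
d=snap('wrist','w3.png')
for r in find(d,-.01,.2): print(r)
```

```text
(array([-7.5, -4.9, 90.3]), np.float64(-0.0)) [ 0.59035219 -0.18063587  0.12911713]
(array([ 0.5866, -0.1806]), -12.4, 45, 112, np.float64(0.1298))
```

View pics/w3.png

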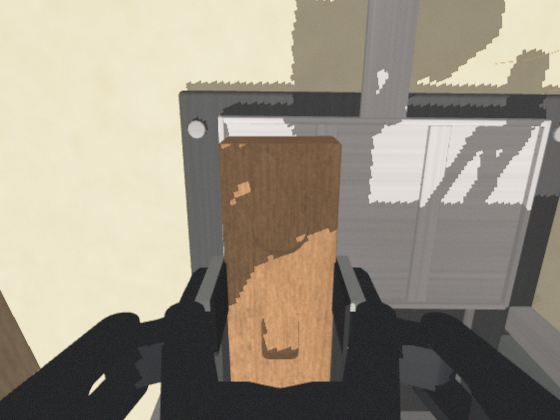

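The piece is held centred. The tray's front rim runs from (220,118) to (548,121), and the left rib is at x≈422–447.

Run:
```python
from h import *
d=snap('wrist')
np.set_printoptions(precision=4,suppress=True)
fr=pt(d,220,118,.0265);fl=pt(d,550,121,.0265);a=pt(d,425,180,.0235);b=pt(d,443,180,.0235);sr=pt(d,513,303,.0265)
for p in(fr,fl,a,b,sr): print(p,'m:',p@mx,p@my)
for c in ([.6145,-.115,0],[.4424,-.0766,0]): print(np.array(c)@mx,np.array(c)@my)
```

```text
[ 0.5235 -0.2051  0.0265] m: 0.5553002433052829 -0.08796315144321398
[ 0.5705 -0.0005  0.0265] m: 0.5573568382151387 0.12203201921026302
[ 0.5931 -0.0809  0.0235] m: 0.5966658445258739 0.048377853950875835
[ 0.5958 -0.0689  0.0235] m: 0.5966772765139401 0.060577480155952004
[ 0.7013 -0.0267  0.0265] m: 0.6907262831443486 0.12453151880132309
0.62487265 0.019612649999999992
0.44853810000000005 0.02016806
```

>>> jog_arm(increments=[30,-8.2,-7.2,25,0,30,0,0,30,0,30,0,0,20,0,30,0,0,8,0,30,0,0,4,0,30,0,0,3,0,30,0,0,0,0])

```text
clock: 15.58
tcp_pos: [0.5974, -0.1898, 0.0391]
tool_rot: [-180.0, 0.0, 167.6]
force: [0.3, 0.3, -0.0]
grip_width: 0.0431
grip_force: 61.9
```

Lower a touch more, release, and retreat to a viewpoint toward B.

>>> jog_arm(increments=[30,0,0,1,0,55,0,0,0,0,55,0,0,0,0,55,0,0,0,0,55,0,0,0,0,55,0,0,-15,0,65,0,0,-40,0,75,0,0,-50,0,85,0,0,-50,0,85,0,0,0,0])

```text
clock: 16.82
tcp_pos: [0.5987, -0.1904, 0.1977]
tool_rot: [-179.9, 0.4, 167.6]
force: [-0.6, -0.5, -0.7]
grip_width: 0.0849
grip_force: 0.0
```

Run:
```python
from h import *
d=snap('wrist','w4.png')
for r in find(d,.01,.06): print(r, 'lat',r[0]@my[:2],'al',r[0]@mx[:2])
print(env.read_state()['tcp_pos'])
print(go([.4079,.1919,.018],175.2))
```

```text
(array([ 0.5977, -0.1905]), -12.4, 44, 120, np.float64(0.039)) lat -0.05773516 al 0.6246739400000001
[ 0.59790092 -0.19005151  0.19510704]
(array([221.3, 364.7, 177.1]), np.float64(-0.133))
```

View pics/w4.png

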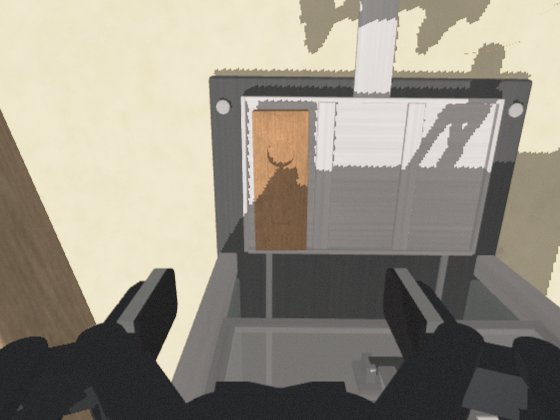

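Piece C is flat in bay 2, within 2 mm of where I aimed it. Next is B.

>>> jog_arm(increments=[85,8,18,0,-0.067,85,16,37,0,-0.066,85,16,37,0,0,85,16,37,0,0,85,16,37,0,0,85,16,37,0,0,85,16,37,0,0,85,16,37,0,0,85,16,37,0,0,85,16,37,0,0,85,8,18,0,0,85,0,0,0,0])

```text
clock: 18.38
tcp_pos: [0.4728, 0.1936, 0.1921]
tool_rot: [-180.0, -0.1, 175.3]
force: [0.1, -0.6, 0.4]
grip_width: 0.0849
grip_force: 0.0
```

Run:
```python
from h import *
d=snap('wrist')
for r in find(d): print(r, go([*r[0],.018],180+r[1]))
print(env.read_state()['tcp_pos'])
```

```text
(array([0.4081, 0.1919]), -4.8, 45, 119, np.float64(0.0205)) (array([ 64.8,  -6.4, 174.2]), np.float64(0.001))
(array([0.4433, 0.2814]), -7.3, 46, 120, np.float64(0.0205)) (array([ 40.9,  84. , 174.2]), np.float64(0.045))
(array([0.6101, 0.4384]), 0.3, 3, 79, np.float64(0.0334)) (array([-138.1,  244.8,  174.2]), np.float64(-0.088))
[0.47323899 0.1929015  0.19224667]
```

>>> jog_arm(increments=[75,21,-2,30,0,70,22,-2,40,0,65,21.8,-2.4,40,0,65,0,0,40,0,65,0,0,16,0,65,0,0,8,0,65,0,0,0,0,30,0,0,0,0,30,0,0,0,0,30,0,0,0,0,30,0,0,0,0,30,0,0,0,0,30,0,0,-20,0,30,0,0,-45,0,30,0,0,-45,0.067,30,0,0,0,0.066,30,0,0,0,0])

```text
clock: 20.55
tcp_pos: [0.4088, 0.1919, 0.1295]
tool_rot: [180.0, 0.1, 167.6]
force: [-0.5, 0.1, -0.3]
grip_width: 0.0434
grip_force: 62.1
```

Run:
```python
from h import *
print(go([.6127,-.1171,.0388]))
```

```text
(array([-265.5, -258. ,   90.7]), np.float64(0.0))
```

>>> jog_arm(increments=[30,-15,-15,0,0,30,-28,-27,0,0,30,-28,-27,0,0,30,-28,-27,0,0,30,-28,-27,0,0,30,-28,-27,0,0,30,-28,-27,0,0,30,-28,-27,0,0,30,-28,-27,0,0,30,-20,-20,0,0,30,-6.5,-7,0,0,30,0,0,0,0,30,0,0,0,0])

```text
clock: 22.18
tcp_pos: [0.6119, -0.1163, 0.1288]
tool_rot: [180.0, -0.0, 167.6]
force: [0.3, -0.4, -0.6]
grip_width: 0.0436
grip_force: 62.1
```

Run:
```python
from h import *
print(go([.6127,-.1171,.0385]),env.read_state()['tcp_pos'])
d=snap('wrist')
for r in find(d,-.01,.2): print(r)
```

```text
(array([-1. , -0.6, 90.3]), np.float64(0.001)) [ 0.61185296 -0.11627468  0.12876979]
(array([ 0.5979, -0.1907]), -12.2, 45, 120, np.float64(0.0389))
(array([ 0.6069, -0.116 ]), -12.4, 45, 113, np.float64(0.1295))
```

>>> jog_arm(increments=[30,-1,-0.6,25,0,30,0,0,30,0,30,0,0,20,0,30,0,0,8,0,30,0,0,4,0,30,0,0,3.5,0,30,0,0,0,0,55,0,0,0,0,55,0,0,0,0,55,0,0,0,0,55,0,0,-15,0,65,0,0,-40,0,75,0,0,-50,0,85,0,0,-50,0,85,0,0,0,0])

```text
clock: 24.1
tcp_pos: [0.6149, -0.1185, 0.1981]
tool_rot: [-180.0, 0.4, 167.6]
force: [0.9, 0.1, 0.1]
grip_width: 0.0852
grip_force: 0.0
```

Run:
```python
from h import *
d=snap('wrist')
for r in find(d,.01,.06): print(r, 'lat',r[0]@my[:2],'al',r[0]@mx[:2])
print(env.read_state()['tcp_pos'])
print(go([.51,.281,.195],172.7))
```

```text
(array([ 0.6115, -0.1184]), -12.6, 45, 119, np.float64(0.039)) lat 0.015647770000000012 al 0.62267253
(array([ 0.5976, -0.1906]), -12.2, 45, 120, np.float64(0.0389)) lat -0.057854299999999984 al 0.62459774
[ 0.61405867 -0.11826223  0.19560575]
(array([153.9, 382.8,   0.6]), np.float64(-0.089))
```

>>> jog_arm(increments=[85,7,19,0,-0.045,85,15,38,0,-0.044,85,15,38,0,0,85,15,38,0,0,85,15,38,0,0,85,15,38,0,0,85,15,38,0,0,85,15,38,0,0,85,15,38,0,0,85,15,38,0,0,85,8,20,0,0,85,0,0,0,0])

```text
clock: 25.65
tcp_pos: [0.5156, 0.2808, 0.1927]
tool_rot: [-180.0, -0.1, 172.8]
force: [-0.9, -0.5, 0.6]
grip_width: 0.0851
grip_force: 0.0
```

Run:
```python
from h import *
d=snap('wrist')
for r in find(d): print(r, go([*r[0],.018],180+r[1]))
print(env.read_state()['tcp_pos'])
```

```text
(array([0.4434, 0.2817]), -7.3, 45, 120, np.float64(0.0205)) (array([ 72.3,  -7.4, 174.8]), np.float64(0.001))
(array([0.616, 0.472]), 4.7, 76, 166, np.float64(0.0485)) (array([-115.3,  183.3,  174.8]), np.float64(-0.208))
[0.51608959 0.27984369 0.19277763]
```

>>> jog_arm(increments=[75,24,-2,30,0,70,24,-2.4,40,0,65,24.3,-3,40,0,65,0,0,40,0,65,0,0,16,0,65,0,0,8.5,0,65,0,0,0,0,30,0,0,0,0,30,0,0,0,0,30,0,0,0,0,30,0,0,0,0,30,0,0,0,0,30,0,0,-20,0,30,0,0,-45,0,30,0,0,-45,0.045,30,0,0,0,0.044,30,0,0,0,0])

```text
clock: 27.82
tcp_pos: [0.4441, 0.2817, 0.1295]
tool_rot: [180.0, 0.1, 167.6]
force: [-0.1, -0.1, -0.5]
grip_width: 0.0431
grip_force: 61.8
```

Run:
```python
from h import *
print(go([.6286,-.0448,.0385]))
```

```text
(array([-250.3, -279.2,   91. ]), np.float64(0.0))
```

>>> jog_arm(increments=[30,-15,-15,0,0,30,-27,-30,0,0,30,-27,-30,0,0,30,-27,-30,0,0,30,-27,-30,0,0,30,-27,-30,0,0,30,-27,-30,0,0,30,-27,-30,0,0,30,-27,-30,0,0,30,-16,-20,0,0,30,-3.3,-4.2,0,0,30,0,0,0,0,30,0,0,0,0])

```text
clock: 29.45
tcp_pos: [0.6278, -0.0439, 0.1288]
tool_rot: [180.0, -0.0, 167.6]
force: [-0.5, 0.2, -0.8]
grip_width: 0.0435
grip_force: 61.7
```

Run:
```python
from h import *
print(go([.6286,-.0448,.0385]),env.read_state()['tcp_pos'])
d=snap('wrist')
for r in find(d,-.01,.2): print(r)
```

```text
(array([-1. , -0.8, 90.3]), np.float64(0.001)) [ 0.62779905 -0.04385363  0.12884795]
(array([ 0.6119, -0.1182]), -12.5, 45, 120, np.float64(0.0389))
(array([ 0.5977, -0.1906]), -12.1, 47, 120, np.float64(0.0388))
(array([ 0.623 , -0.0434]), -12.6, 45, 113, np.float64(0.1295))
```

>>> jog_arm(increments=[30,-1,-0.8,25,0,30,0,0,30,0,30,0,0,20,0,30,0,0,8,0,30,0,0,4,0,30,0,0,3.5,0,30,0,0,0,0,55,0,0,0,0,55,0,0,0,0,55,0,0,0,0,55,0,0,-15,0,65,0,0,-40,0,75,0,0,-50,0,85,0,0,-50,0,85,0,0,0,0])

```text
clock: 31.38
tcp_pos: [0.6307, -0.0462, 0.1982]
tool_rot: [180.0, 0.4, 167.6]
force: [0.8, 0.1, -1.0]
grip_width: 0.0848
grip_force: 0.0
```

Run:
```python
from h import *
d=snap('wrist')
for r in find(d,.01,.06): print(r, 'lat',r[0]@my[:2],'al',r[0]@mx[:2])
print(env.read_state()['tcp_pos'])
P=cloud(d); m=(np.hypot(P[...,0]-.4424,P[...,1]+.0766)<.025)&(P[...,2]>.045)&(P[...,2]<.07); print(m.sum(),P[m].min(0),P[m].max(0))
k=np.array([.4424,-.0766,.05]); print(go(k-.0*mx))
```

```text
(array([ 0.6119, -0.1182]), -12.2, 45, 120, np.float64(0.0389)) lat 0.01592899 al 0.62302027
(array([ 0.6278, -0.0463]), -12.5, 45, 120, np.float64(0.039)) lat 0.08956745 al 0.62311287
(array([ 0.5981, -0.1903]), -12.3, 46, 120, np.float64(0.0388)) lat -0.05745394000000001 al 0.6250216799999999
[ 0.62985464 -0.04604416  0.19561836]Traceback (most recent call last):
  File "<stdin>", line 5, in <module>
    return umr_minimum(a, axis, None, out, keepdims, initial, where)
ValueError: zero-size array to reduction operation minimum which has no identity
```

All three pieces are in their bays, with their tops at z≈0.039. Next, the tray knob.

>>> jog_arm(increments=[85,20,-15,0,0,85,30,-20,0,0,85,30,-20,0,0,85,30,-17,0,0,85,0,0,0,0,85,0,0,0,0])

```text
clock: 32.17
tcp_pos: [0.5064, -0.0925, 0.193]
tool_rot: [180.0, -0.0, 167.6]
force: [0.9, 0.4, 0.0]
grip_width: 0.0849
grip_force: 0.0
```

Run:
```python
from h import *
d=snap('wrist','w5.png')
P=cloud(d); m=(np.hypot(P[...,0]-.4424,P[...,1]+.0766)<.03)&(P[...,2]>.048)&(P[...,2]<.07); q=P[m];print(m.sum(),q.min(0),q.max(0),q.mean(0), 'al/lat',(q@mx).mean(),(q@my).mean(),np.ptp(q@mx),np.ptp(q@my))
c=q.mean(0);c[2]=.038;print(go(c),env.read_state()['tcp_pos'])
```

```text
381 [ 0.4359718  -0.08642192  0.05084268] [ 0.45121464 -0.07116177  0.06033538] [ 0.44356437 -0.07879918  0.05783074] al/lat 0.4501475027843364 0.01827011019894394 0.015368875699854512 0.015165693840423631
(array([ 64.6,  -0.2, 155. ]), np.float64(-0.0)) [ 0.50666585 -0.09243324  0.19297692]
```

>>> jog_arm(increments=[80,22,0,20,0,60,22,0,40,0,50,21,0,40,0,50,0,0,35,0,50,0,0,15,0,50,0,0,5,0,50,0,0,0,0,8,0,0,0,0,8,0,0,0,0,8,0,0,0,0,8,0,0,0,0,8,0,0,0,0,8,0,0,0,0])

```text
clock: 33.85
tcp_pos: [0.4433, -0.078, 0.0389]
tool_rot: [179.9, 0.1, 167.6]
force: [1.2, 8.1, 6.4]
grip_width: 0.0142
grip_force: 58.3
```

>>> jog_arm(increments=[8,-4,0,0,0,8,-8,0,0,0,8,-12,0,0,0,8,-14,0,0,0,8,-14,0,0,0,8,-14,0,0,0,8,-14,0,0,0,8,-14,0,0,0,8,-14,0,0,0,8,-14,0,0,0,8,-12,0,0,0,8,-10,0,0,0,8,-8,0,0,0,8,-6,0,0,0,8,-4,0,0,0,8,0,0,0,0])

```text
clock: 35.85
tcp_pos: [0.6017, -0.1144, 0.039]
tool_rot: [-179.9, 0.1, 167.5]
force: [0.1, -5.5, 3.2]
grip_width: 0.0145
grip_force: 58.5
```

>>> jog_arm(increments=[8,-4,0,0,0,8,-4,0,0,0,8,-4,0,0,0,8,-2,0,0,0,8,-2,0,0,0,8,-2,0,0,0,8,0,0,0,0])

```text
clock: 36.72
tcp_pos: [0.6086, -0.1158, 0.0386]
tool_rot: [-179.8, -1.0, 167.5]
force: [-63.3, 3.1, 53.5]
grip_width: 0.0144
grip_force: 64.0
```

>>> jog_arm(increments=[8,6,0,0,0,8,3,0,0,0,8,0,0,0,0])

```text
clock: 37.1
tcp_pos: [0.6084, -0.1159, 0.0389]
tool_rot: [-179.9, -0.1, 167.5]
force: [-11.7, -3.7, 12.6]
grip_width: 0.0144
grip_force: 58.9
```

Run:
```python
from h import *
d=snap('scene')
cv2.imwrite('pics/s2.png',cv2.resize(d['image'][130:270,150:330],None,fx=4,fy=4,interpolation=cv2.INTER_CUBIC))
```

```text
(no output)
```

View pics/s2.png

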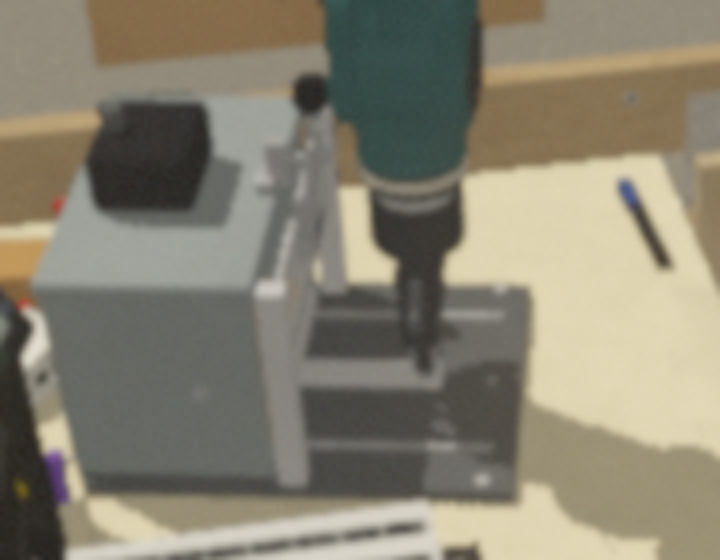

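The tray looks home, since it stopped after about 169 mm of travel. The wrist is near the bar knob, so I'll retreat toward the robot before rising.

>>> jog_arm(increments=[50,1,0,0,0,50,0,0,0,0,50,0,0,0,0,50,0,0,0,0,50,10,0,0,0,50,30,0,0,0,50,40,0,-10,0,60,20,0,-50,0,85,0,0,-50,0,85,0,0,-50,0,85,0,0,-50,0,85,0,0,-50,0,85,0,0,-30,0,85,0,0,0,0])

```text
clock: 38.9
tcp_pos: [0.5112, -0.0937, 0.33]
tool_rot: [-180.0, 0.2, 167.6]
force: [-0.1, -0.5, -0.3]
grip_width: 0.085
grip_force: 0.0
```

Run:
```python
from h import *
d=snap('wrist','w6.png'); print(env.read_state()['tcp_pos'])
P=cloud(d)
np.set_printoptions(precision=4,suppress=True)
for nm,c,r,lo,hi in (('traykn',[.608,-.116],.05,.045,.07),('barkn',[.685,-.134],.05,.275,.33)):
    m=(np.hypot(P[...,0]-c[0],P[...,1]-c[1])<r)&(P[...,2]>lo)&(P[...,2]<hi); q=P[m]
    if len(q): print(nm,len(q),q.mean(0),q.max(0),'al/lat',(q@mx).mean(),(q@my).mean())
```

```text
[ 0.51092078 -0.09361393  0.32847356]
traykn 164 [ 0.6063 -0.1166  0.0558] [ 0.6164 -0.1094  0.06  ] al/lat 0.6172047704118038 0.016255949583167468
```

View pics/w6.png

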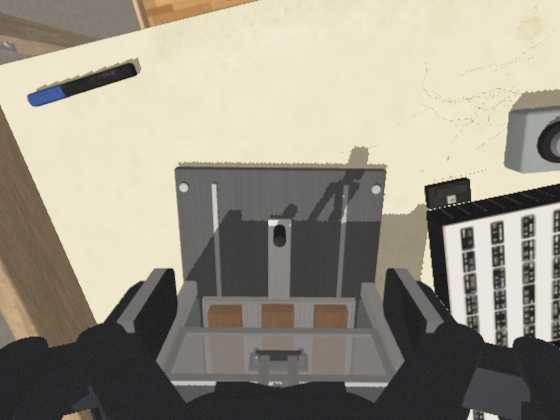

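The tray is in, with its knob at (280,234) and the pieces visible behind the guard. Next I unhook the guard.

Run:
```python
from h import *
print(go([.6842,-.1337,.352]))
```

```text
(array([-177.8,   -1.9,  -23.5]), np.float64(-0.0))
```

>>> jog_arm(increments=[85,0,0,-23.5,0,70,-20,0,0,0,60,-35,0,0,0,50,-35,-0.9,0,0,50,-35,0,0,0,50,-30,-1,0,0,50,-15,0,0,0,50,-7.8,0,0,0,50,0,0,0,0,50,0,0,25,0,50,0,0,25,0,50,0,0,14,0,50,0,0,4,0,50,0,0,0,0])

```text
clock: 40.7
tcp_pos: [0.684, -0.1337, 0.2839]
tool_rot: [-180.0, -0.0, 167.6]
force: [0.0, 0.4, 0.4]
grip_width: 0.0498
grip_force: 0.0
```

Exactly at the earlier release pose. Grip and lift 25 mm.

>>> jog_arm(increments=[10,0,0,0,0,10,0,0,0,0,10,0,0,0,0,10,0,0,0,0,10,0,0,0,0,10,0,0,0,0,10,0,0,-4,0,10,0,0,-6,0,10,0,0,-6,0,10,0,0,-6,0,10,0,0,-3,0,10,0,0,0,0,10,0,0,0,0])

```text
clock: 42.32
tcp_pos: [0.6843, -0.1337, 0.3087]
tool_rot: [180.0, -0.0, 167.6]
force: [2.7, 4.7, -5.0]
grip_width: 0.0167
grip_force: 58.8
```

>>> jog_arm(increments=[10,7.5,0,0.3,0,10,8,0,0.7,0,10,8,0,1.4,0,10,8,0,1.8,0,10,7.8,0,2.4,0,10,7.6,0,2.8,0,10,7.4,0,3.3,0,10,7.2,0,3.8,0,10,7,0,4.3,0,10,6,0,4.2,0,10,0,0,0,0,10,0,0,0,0])

```text
clock: 43.82
tcp_pos: [0.6122, -0.1173, 0.2841]
tool_rot: [179.9, 0.1, 167.6]
force: [7.4, 5.9, -4.2]
grip_width: 0.0168
grip_force: 58.6
```

>>> jog_arm(increments=[10,0,0,6,0,10,0,0,12,0,10,0,0,12,0,10,0,0,12,0,10,0,0,12,0,10,0,0,12,0,10,0,0,12,0,10,0,0,12,0,10,0,0,10,0,10,0,0,5,0,10,0,0,2,0,10,0,0,0,0])

```text
clock: 45.32
tcp_pos: [0.6102, -0.1169, 0.1802]
tool_rot: [180.0, 0.1, 167.6]
force: [-20.2, 12.2, 38.8]
grip_width: 0.017
grip_force: 65.7
```

>>> jog_arm(increments=[10,0,0,-3,0,50,0,0,0,0,50,0,0,0,0,50,0,0,0,0,50,0,0,0,0,50,0,0,-20,0,60,0,0,-40,0,85,20,0,-30,0,85,30,20,0,0,85,0,0,0,0])

```text
clock: 46.58
tcp_pos: [0.566, -0.0863, 0.2706]
tool_rot: [180.0, 0.0, 167.6]
force: [0.2, 0.0, 0.7]
grip_width: 0.0849
grip_force: 0.0
```

Run:
```python
from h import *
d=snap('wrist','w7.png'); print(env.read_state()['tcp_pos'])
P=cloud(d)
np.set_printoptions(precision=4,suppress=True)
m=(np.hypot(P[...,0]-.61,P[...,1]+.117)<.04)&(P[...,2]>.17)&(P[...,2]<.24); q=P[m]
print(len(q),q.mean(0),q.max(0))
e=snap('scene');cv2.imwrite('pics/s3.png',cv2.resize(e['image'][130:270,150:330],None,fx=4,fy=4,interpolation=cv2.INTER_CUBIC))
```

```text
[ 0.56669518 -0.08704736  0.27018748]
1170 [ 0.6086 -0.1164  0.1889] [ 0.6266 -0.1068  0.1957]
```

View pics/s3.png

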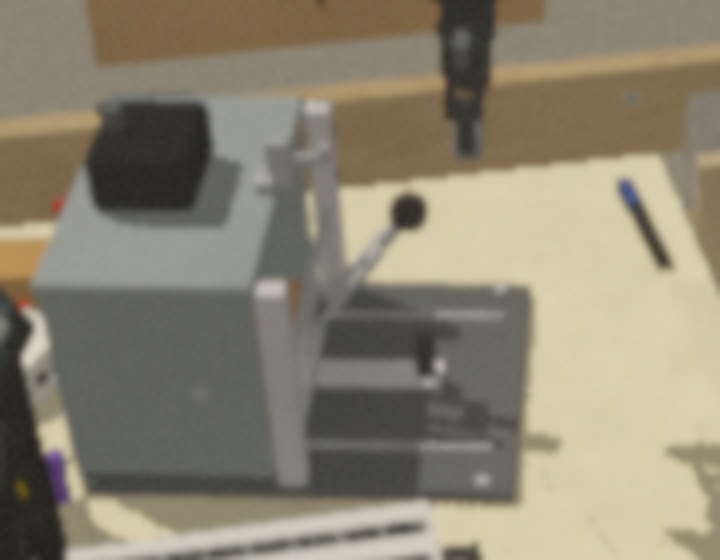

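The guard is down, with the bar knob back at its starting height. Now to the start button.

Run:
```python
from h import *
print(go([.55,.22,.27],180))
```

```text
(array([ 1.710e+01,  3.075e+02, -1.000e-01]), np.float64(-0.217))
```

>>> jog_arm(increments=[60,0,0,0,-0.109,30,0,20,0,-0.108,0,3,45,0,0,0,3,45,0,0,0,3,45,0,0,0,3,45,0,0,0,3,45,0,0,0,2,40,0,0,0,0,22,0,0,0,0,0,0,0,0,0,0,0,0])

```text
clock: 48.05
tcp_pos: [0.5525, 0.2185, 0.2696]
tool_rot: [-180.0, -0.0, 180.0]
force: [0.3, -0.9, 0.7]
grip_width: 0.0001
grip_force: 0.0
```

Run:
```python
from h import *
np.set_printoptions(precision=4,suppress=True)
d=snap('wrist','w8.png'); print(env.read_state()['tcp_pos'],env.nose_length)
P=cloud(d)
m=(np.hypot(P[...,0]-.559,P[...,1]-.222)<.05)&(P[...,2]>.035)&(P[...,2]<.08); q=P[m]
h,e=np.histogram(q[:,2],bins=np.arange(.035,.08,.003)); print(h)
z=q[:,2].max(); t=q[q[:,2]>z-.003]; print(z,len(t),t.mean(0),np.ptp(t,axis=0))
b=[*((t.max(0)+t.min(0))/2)[:2],z+.011+.015];print(go(b,180))
```

```text
[0.5525 0.2184 0.2697] 0.011
[ 361 2607   89   17   60  838   31   29  581  185    0    0    0    0]
0.06419275873436586 502 [0.5615 0.2241 0.0619] [0.0301 0.0302 0.003 ]
(array([ -8.9,   5.9, 179.5]), np.float64(-0.001))
```

>>> jog_arm(increments=[0,-8.9,5.9,40,0,0,0,0,50,0,0,0,0,50,0,0,0,0,30,0,0,0,0,14,0,0,0,0,0,0,0,0,0,0,0])

```text
clock: 48.98
tcp_pos: [0.5618, 0.2253, 0.0871]
tool_rot: [180.0, 0.1, 180.0]
force: [0.8, -0.9, -0.2]
grip_width: -0.0004
grip_force: 0.0
```

>>> jog_arm(increments=[0,0,0,4,0,0,0,0,3,0,0,0,0,2,0,0,0,0,2,0,0,0,0,2,0,0,0,0,0,0])

```text
clock: 49.72
tcp_pos: [0.561, 0.2254, 0.0727]
tool_rot: [180.0, -0.0, -180.0]
force: [-0.5, -0.1, 1.3]
grip_width: 0.0002
grip_force: 0.7
```

>>> jog_arm(increments=[0,0,0,3,0,0,0,0,2,0,0,0,0,2,0,0,0,0,0,0])

```text
clock: 50.22
tcp_pos: [0.5612, 0.2254, 0.0668]
tool_rot: [180.0, 0.1, -180.0]
force: [-4.8, -1.2, 18.0]
grip_width: -0.0002
grip_force: 8.9
```

Fully pressed at 18 N. I'll let it up and go back to the bar.

>>> jog_arm(increments=[0,0,0,-5,0,0,0,0,-15,0,0,0,0,-50,0,20,0,0,-50,0,40,0,0,-50,0.108,50,0,0,-25,0.109,50,0,0,0,0])

```text
clock: 51.1
tcp_pos: [0.5616, 0.2255, 0.263]
tool_rot: [179.9, 0.2, 167.5]
force: [0.3, 0.8, -0.9]
grip_width: 0.0502
grip_force: 0.0
```

Run:
```python
from h import *
print(go([.6108,-.117,.26]),env.read_state()['tcp_pos'])
```

```text
(array([-121.6, -324. ,    3. ]), np.float64(-0.001)) [0.56162151 0.22550992 0.2630405 ]
```

>>> jog_arm(increments=[50,-7,-18,0,0,50,-15,-40,0,0,50,-15,-40,0,0,50,-15,-40,0,0,50,-15,-40,0,0,50,-15,-40,0,0,50,-15,-40,0,0,50,-15,-40,0,0,50,-9.6,-26,3,0,50,0,0,0,0,50,0,0,0,0])

```text
clock: 52.48
tcp_pos: [0.6095, -0.1173, 0.2572]
tool_rot: [180.0, -0.1, 167.6]
force: [-0.2, -0.1, 0.1]
grip_width: 0.0499
grip_force: 0.0
```

Run:
```python
from h import *
np.set_printoptions(precision=4,suppress=True)
print(go([.6108,-.117,.1765]),env.read_state()['tcp_pos'])
d=snap('wrist');P=cloud(d)
m=(np.hypot(P[...,0]-.61,P[...,1]+.117)<.022)&(P[...,2]>.185)&(P[...,2]<.21); q=P[m]
print(len(q),q.mean(0),q.max(0),(q.max(0)+q.min(0))/2)
```

```text
(array([-1.2,  0.6, 80.7]), np.float64(-0.0)) [ 0.6095 -0.1173  0.2572]
1207 [ 0.6111 -0.1175  0.1914] [ 0.6267 -0.107   0.1953] [ 0.6129 -0.1179  0.1901]
```

Same place as before. Grip and lift, as in the first round.

>>> jog_arm(increments=[50,-1.2,0.5,25,0,50,0,0,30,0,50,0,0,18,0,50,0,0,8,0,50,0,0,0,0,10,0,0,0,0,10,0,0,0,0,10,0,0,0,0,10,0,0,0,0,10,0,0,0,0,10,0,0,0,0])

```text
clock: 53.9
tcp_pos: [0.6116, -0.1169, 0.1776]
tool_rot: [180.0, 0.1, 167.6]
force: [-1.1, 3.5, 7.0]
grip_width: 0.0168
grip_force: 58.6
```

>>> jog_arm(increments=[10,0,0,-8,0,10,0,0,-12,0,10,0,0,-12,0,10,0,0,-12,0,10,0,0,-12,0,10,0,0,-12,0,10,0,0,-12,0,10,0,0,-12,0,10,0,0,-10,0,10,0,0,-5,0,10,0,0,0,0,10,0,0,0,0])

```text
clock: 55.4
tcp_pos: [0.6116, -0.1169, 0.2836]
tool_rot: [180.0, 0.0, 167.6]
force: [5.9, 1.3, -4.6]
grip_width: 0.0172
grip_force: 59.1
```

Same readings as the first time. Swing and lower.

>>> jog_arm(increments=[10,-6.5,0,-4.7,0,10,-7,0,-4.3,0,10,-7.2,0,-3.8,0,10,-7.4,0,-3.3,0,10,-7.6,0,-2.8,0,10,-7.8,0,-2.4,0,10,-8,0,-1.8,0,10,-8,0,-1.4,0,10,-8,0,-0.7,0,10,-7.5,0,-0.3,0,10,0,0,0,0,10,0,0,0,0])

```text
clock: 56.9
tcp_pos: [0.6847, -0.1334, 0.3093]
tool_rot: [-180.0, 0.0, 167.6]
force: [-2.8, -2.8, -5.7]
grip_width: 0.0171
grip_force: 58.6
```

>>> jog_arm(increments=[10,0,0,6,0,10,0,0,6,0,10,0,0,6,0,10,0,0,5,0,10,0,0,3,0,10,0,0,1,0,10,0,0,0,0])

```text
clock: 57.78
tcp_pos: [0.6846, -0.1333, 0.2836]
tool_rot: [-180.0, 0.1, 167.6]
force: [-5.3, -3.2, 8.4]
grip_width: 0.0174
grip_force: 60.8
```

>>> jog_arm(increments=[40,0,0,0,0,40,0,0,0,0,40,0,0,0,0,40,0,0,0,0,40,0,0,-15,0,50,0,0,-30,0,50,10,0,-30,0,50,40,0,0,0,50,50,0,0,0,50,50,0,0,0,50,30,0,0,0,50,0,0,0,0,50,0,0,0,0])

```text
clock: 59.4
tcp_pos: [0.5094, -0.0946, 0.3573]
tool_rot: [180.0, 0.0, 167.6]
force: [-0.1, -0.6, 0.4]
grip_width: 0.0497
grip_force: 0.0
```

Run:
```python
from h import *
np.set_printoptions(precision=4,suppress=True)
print(env.read_state()['tcp_pos'])
d=snap('top','t9.png');P=cloud(d)
cv2.imwrite('pics/s4.png',cv2.resize(snap('scene')['image'][130:270,150:330],None,fx=4,fy=4,interpolation=cv2.INTER_CUBIC))
print(go([.5112,-.0945,.039]),go([.6084,-.1159,.039]))
```

```text
[ 0.5094 -0.0946  0.3573]
(array([ -1.5,   0.5, 317.9]), np.float64(-0.0)) (array([-101. ,    0.5,  317.9]), np.float64(-0.0))
```

View pics/s4.png

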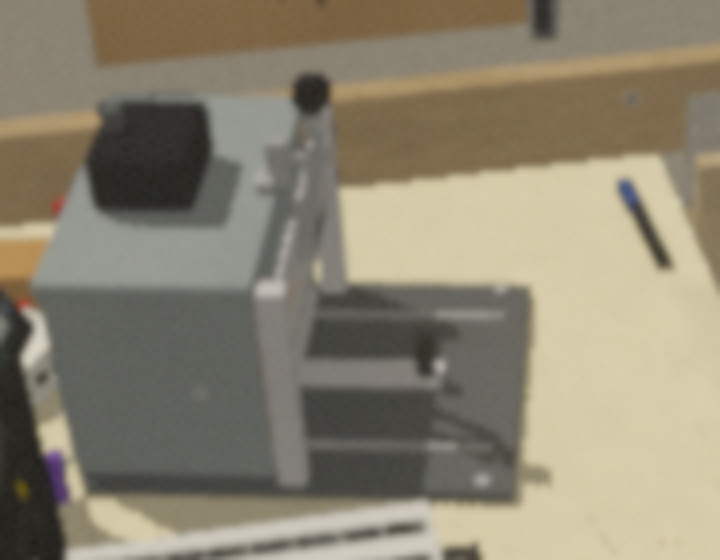

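The guard is hooked again, with the knob upright at (312,92), as before. Next I approach the tray knob from the robot side.

>>> jog_arm(increments=[50,0,0.5,40,0,50,0,0,50,0,50,0,0,50,0,50,0,0,50,0,50,0,0,50,0,50,0,0,40,0,50,0,0,25,0,50,0,0,13,0,50,-20,0,0,0,50,-30,0,0,0,50,-30,0,0,0,50,-15,0,0,0,50,-6,0,0,0,50,0,0,0,0,8,0,0,0,0,8,0,0,0,0,8,0,0,0,0,8,0,0,0,0,8,0,0,0,0,8,0,0,0,0])

```text
clock: 62.0
tcp_pos: [0.6071, -0.1157, 0.0396]
tool_rot: [-180.0, -0.0, 167.6]
force: [-4.4, -1.1, 7.7]
grip_width: 0.0142
grip_force: 58.4
```

>>> jog_arm(increments=[8,3,0,0,0,8,6,0,0,0,8,10,0,0,0,8,13,0,0,0,8,14,0,0,0,8,14,0,0,0,8,14,0,0,0,8,14,0,0,0,8,14,0,0,0,8,14,0,0,0,8,14,0,0,0,8,12,0,0,0,8,9,0,0,0,8,6,0,0,0,8,4,0,0,0,8,4,0,0,0,8,3,0,0,0,8,0,0,0,0])

```text
clock: 64.25
tcp_pos: [0.4429, -0.0779, 0.0395]
tool_rot: [179.8, 0.0, 167.6]
force: [1.0, 11.1, 10.5]
grip_width: 0.0147
grip_force: 59.3
```

Moved 168 mm. I'll ease it to the outer stop.

>>> jog_arm(increments=[8,2,0,0,0,8,2,0,0,0,8,2,0,0,0,8,2,0,0,0,8,1,0,0,0,8,0,0,0,0])

```text
clock: 65.0
tcp_pos: [0.4344, -0.076, 0.0395]
tool_rot: [179.8, 0.0, 167.6]
force: [2.8, 12.4, 10.2]
grip_width: 0.014
grip_force: 59.3
```

>>> jog_arm(increments=[8,1,0,0,0,8,1,0,0,0,8,1,0,0,0,8,1,0,0,0,8,0,0,0,0])

```text
clock: 65.62
tcp_pos: [0.4316, -0.0754, 0.0396]
tool_rot: [179.8, 0.1, 167.6]
force: [10.1, 11.3, 2.4]
grip_width: 0.0142
grip_force: 58.6
```

It has reached the stop after 180 mm in total, which confirms the tray was fully in. Release, retreat and check.

>>> jog_arm(increments=[50,-1,0,0,0,50,0,0,0,0,50,0,0,0,0,50,0,0,0,0,50,0,0,-15,0,60,0,0,-50,0,85,0,0,-50,0,85,-25,0,-50,0,85,-30,0,-40,0,85,-30,0,-20,0,85,0,0,0,0,85,0,0,0,0])

```text
clock: 67.12
tcp_pos: [0.514, -0.095, 0.2635]
tool_rot: [180.0, -0.1, 167.6]
force: [-0.6, -0.2, -0.4]
grip_width: 0.0851
grip_force: 0.0
```

Run:
```python
from h import *
d=snap('wrist','w10.png'); s=env.read_state(); print(s['tcp_pos'],s['force'])
for r in find(d,.01,.06): print(r, 'lat',r[0]@my[:2],'al',r[0]@mx[:2])
P=cloud(d);m=(np.hypot(P[...,0]-.4316,P[...,1]+.0754)<.03)&(P[...,2]>.048)&(P[...,2]<.07);q=P[m]
if len(q): print('knob',(q@mx).mean(),(q@my).mean(),len(q))
d=snap('scene');P=cloud(d);m=(np.hypot(P[...,0]-.685,P[...,1]+.134)<.03)&(P[...,2]>.272);print(m.sum(),P[m].max(0))
```

```text
[ 0.51374614 -0.09490637  0.26351398] [-0.50196393  0.18363442 -0.17204509]
(array([ 0.6013, -0.1159]), -12.6, 44, 121, np.float64(0.0389)) lat 0.015899579999999986 al 0.61217344
(array([ 0.6172, -0.0442]), -12.4, 46, 120, np.float64(0.0389)) lat 0.08934269999999998 al 0.61230898
(array([ 0.587 , -0.1882]), -12.3, 45, 120, np.float64(0.0389)) lat -0.05778604000000001 al 0.61372944
knob 0.4396038424388243 0.018273615468474176 252
90 [ 0.69178242 -0.11844605  0.3035473 ]
```

```bash
python3 -c "
from station import ticket
print(ticket.finish_job())"
```

```text
the job is handed in; nothing more can be done
None
```

I handed the job in at about 67 s, and no pass/fail verdict came back. My last checks showed the guard hooked up, the tray pulled out to its stop and all three pieces flat in their bays, after a full start press with the guard down; the button coming back up was not looked at.

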